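# Clear and hold open the wiring cover of a heater unit

### The arm

A 7-joint arm with a two-finger parallel gripper is mounted at the origin on the work surface. World frame = base frame: x ahead of the robot, y to its left, z up, the work surface at z = 0. Lengths are in m, angles in rad, forces in N, time in s.
With the tool pointing down it reaches from about 0.425 to 0.875 m from the base axis. Payload 8.4 kg.
Tool frame: the origin (TCP) lies at the centre of the arm's flange, where the gripper is bolted on; the fingertips stand 182 mm ahead of it and the grasp point (between the pads) lies 164 mm ahead of it; y points along the fingers, x is the direction in which the jaws open and shut, and the axes are right-handed (so a half turn about y gives the same grasp; the last joint's range is limited). The gripper opens to 87 mm and grips with 3 to 60 N. Pads are 19 mm wide; open, the fingers measure 117 mm over their backs; the gripper's body (75 mm by 190 mm) begins 51 mm behind the grasp point.
Start: joints at [-0.099, 0.333, 0.04, 1.465, -0.013, 1.343, -0.059], TCP at [0.65, -0, 0.405] pointing down, gripper open.
Joint ranges: [-2.58, 2.58], [-0.38, 2.09], [-1.3, 1.39], [0.25, 2.4], [-1.5, 4.64], [0.08, 2.09], [-2.65, 2.65]. Speed limits (rad/s): [2.22, 2.22, 2.79, 2.79, 3.14, 3.14, 3.14].

### API

Orientations are given as [roll, pitch, yaw] about the fixed x, y, z axes, in that order (R = Rz(yaw) Ry(pitch) Rx(roll)).
In Python, from rig import manip, viewer gives the robot as it stands.
- The arm moves only by the tool jog_arm, never from a script. Its argument "motion" is a list of rows, each a list of 7 numbers: the finger opening in cm, from 0 to 8.7, then the shift along the tool's x, y, z in cm, then the turn, a rotation vector about the tool's x, y, z in rad. A call has 1 to 10 rows; each row shifts and turns the pose as measured when the row begins, along the tool's axes as they then stand; what a row does not reach is not made up. A row lasts 1/12 s, in which the tool goes at most 41.7 mm and 7.16 degrees, less where a joint would pass 70% of its speed; a pose out of reach is approached as far as the arm can. A call is refused whole if a number of a shift passes 4.17 or a number of a turn 0.125, either way. A call with a gripper value outside its range is refused whole. The fingers move at their own pace and stop on an object; "grip_force" is the grip in N (left out, the last holds). Time passes only in rows, so rows that do not move let the fingers close. It gives the time, the measured TCP pose, the force and the opening at its end, in the units of the state.
- manip.sense(): the state, without advancing time (a new reading comes with each control period).
- viewer.grab_frame(name): name is "scene" or "side" or "wrist"; returns (picture, depth): 384x512x3 uint8, red, green, blue; 384x512 float32, m along the optical axis (not along the pixel's ray), 0 where there is no reading.
- viewer.calibration(name): a dict with "mtx" (3x3 intrinsics, pixels), "distortion" ([k1, k2, p1, p2, k3] as OpenCV has them; the pictures are not rectified), "eye" and "rotation" of the camera in the world; the wrist camera has in their place "T_tool_cam" (4x4, takes a point from camera to tool coordinates, whose origin is the TCP and whose axes are the tool frame's). Camera axes: x right, y down, z forward; pixel columns grow to the right and rows downward; lengths in m; the calibration is good to about 2 mm. A picture is of the moment at which its call begins: read the wrist's pose just before it. calibration takes no time and is no camera call.
- manip.hand_in(): hands the job in, once; it reports no verdict.
The state is a dict: "time": time; "q": joint angles; "qd": joint speeds; "joint_efforts": joint torques, N m; "tcp_pos": TCP position; "eef_rot": TCP orientation; "contact_force": force on the tool from outside, world axes, zero at the start; "wrist_torque": the same for the moment, N m; "gripper_width": opening from 0.0 (shut) to 1.0 (fully open).
Only numpy, scipy, OpenCV 4.12 (cv2) and the standard library are available. Lean on these libraries where they do the work, as an engineer would, in place of code of your own. Each camera call takes 0.05 s, during which the arm holds its last target.

### The job

A quartz heating tube has been left lying on the closed wiring cover of the heater unit: pick it up gently, gripping the fragile tube with less than 15 N, and lay it softly, without dropping it, in the empty middle pair of notches of the tube rack. Then lift the sprung cover, which has a pull knob, to 60 degrees and keep holding it there so that the fitter can reach the terminals; finish while still holding it, as it falls shut if let go. Leave the other tubes and the things on the bench where they are.

Things in the scene. Friction and masses are not known exactly. Their poses are not given: they have to be found in the camera images.
- tube: quartz tube lying level on the heater's cover: glass rod 14 mm thick between two square ceramic end blocks (20 mm cubes centred 78 mm either side of the middle), 192 mm long over the pins, 0.07-0.12 kg. Origin at the middle of its axis, 10 mm above the cover; y axis along the tube. Grip the glass at the middle. Fragile: grip below 15 N a finger, blows on rack or heater below 30 N
- rack: fixed rack: base 250 (x) x 130 (y) x 8 mm, two upright combs 12 mm thick, 210 mm long in x, at y = +-45 mm. Each has 90-degree vee notches at x = -75, 0, +75 mm, mouth 30 mm, depth 15 mm; comb tops 50 mm, vee bottoms 35 mm above the table. Tubes lie along y across both combs, end blocks outside them. Outer pairs hold tubes, the middle is empty. Origin under the base's middle, at table height
- rack_slot (a point): where the middle of the tube's axis comes to rest in the empty middle pair of notches: 45 mm above the table, over the rack's origin; axes as the rack's
- tube_near: another tube of the same kind in the rack's notches at rack x = -75 mm; leave it in place
- tube_far: another tube of the same kind in the rack's notches at rack x = +75 mm; leave it in place
- heater: fixed heater unit, light grey sheet-metal box 230 (x) x 380 (y) x 90 mm high; origin under its middle, at table height. Its -y part (150 mm wide) is an open bay with bent heating rods; its +y part (y from -40 to +190 mm) is the wiring bay under the hinged cover. Switches and dial are on its +x face
- cover (a joint): opening angle of the cover in rad: 0 closed, 1.047 is 60 degrees, stop at 1.45. The cover is a flat sheet 3 mm thick, 218 mm from hinge to front edge, 226 mm wide, about 0.45 kg, its top 93 mm above the table when closed. A spring and its weight pull it shut from any angle, with 3 to 4 N at the knob
- cover_hinge (a point): middle of the cover's hinge line, on its +x edge, 91.5 mm above the table; in the heater's frame at x = 100, y = 75 mm. The hinge line runs along the heater's y axis; the cover's -x edge rises as it opens. The point turns with the cover
- cover_knob (a point): grip point on the cover's black round pull knob: 185 mm from the hinge towards the front (-x) edge, midway across, 24 mm above the cover's top. Knob head 28 mm across, from 10.5 to 34.5 mm above the cover's top, on a 16 mm neck. Turns with the cover; gripped along the hinge direction, the knob can pivot between the pads as the cover swings
- screwdriver: screwdriver lying on the bench beside the heater unit; bystander
- spanner: spanner lying on the bench; bystander
- tape: roll of black tape, 90 mm across, 24 mm high; bystander
- insulator: white ceramic insulator block, 50 x 90 mm; bystander
- dial: spare black dial knob, 52 mm across; bystander
Not all that is in view belongs to the job. What is shaped like the tube but black or pink is not meant.

How it is judged:
By the outcome, as a careful person would: the job done as asked, in the order asked, and still so for the second after the job is handed in, while the arm keeps its last pose, push and grip.
It also fails if it takes over 70 s, if anything falls off the work surface, if the arm or the gripper's body presses on something with over 40 N, if the wrist force passes 120 N, or if a joint passes its speed limit or range.

## Working session

There is one attempt and no reset: what is moved stays moved. The work goes in short steps, Python scripts to look and compute and a tool call to move; the robot and the scene stay as the last step left them, time stands still between calls to the robot, and variables do not carry over. Pictures are saved under pics/ and viewed, and the job is handed in when it is done.

Besides the shell and the picture viewer there is one more tool, called after ">>>" as name(argument=value, ...) on one line, values as JSON. jog_arm: Moves the arm, as the interface text tells. Its arguments: {"type":"object","properties":{"motion":{"type":"array","items":{"type":"array","items":{"type":"number"}}},"grip_force":{"type":"number"}},"required":["motion"]}

```bash
ls; mkdir -p pics
python3 - <<'E'
from rig import manip, viewer
import cv2
s=manip.sense(); print(s)
for n in ["scene","side","wrist"]:
    p,d=viewer.grab_frame(n)
    cv2.imwrite(f"pics/{n}0.png",p[:,:,::-1])
    import numpy as np; np.save(f"pics/{n}0_d.npy",d)
    print(n,viewer.calibration(n))
E
```

```text
pics
{'time': 0.0, 'q': array([-0.09918225,  0.3338708 ,  0.03986587,  1.46628184, -0.01344642,
        1.34327994, -0.0585351 ]), 'qd': array([-6.18072578e-04,  1.11318025e-03,  1.68058320e-04, -4.86047661e-05,
       -1.07634835e-03,  1.74826844e-03,  1.14203610e-03]), 'joint_efforts': array([ 1.06989024e-03, -6.56351209e+01,  1.33598529e+00, -4.03798449e+01,
       -5.97442500e-02,  4.47441044e-02,  1.62792835e-04]), 'tcp_pos': array([ 6.49818330e-01, -8.81787533e-06,  4.03879663e-01]), 'eef_rot': array([-1.57085443e+00,  1.57331220e-03, -7.32647388e-05]), 'contact_force': array([ 0.63023858,  0.37094951, -0.24080707]), 'wrist_torque': array([-0.0374127 ,  0.02449547, -0.02018472]), 'gripper_width': 1.0013689296469257}
scene {'mtx': array([[421.47051184,   0.        , 255.20669235],
       [  0.        , 421.47051184, 190.42711395],
       [  0.        ,   0.        ,   1.        ]]), 'distortion': array([-0.09991394,  0.        ,  0.        ,  0.        ,  0.        ]), 'eye': array([ 1.15618709, -0.92846884,  0.84431499]), 'rotation': array([-2.15257345,  0.00647465,  0.55939405
[... 282 characters left out ...]
 0.85966616,  1.18198221]), 'rotation': array([-2.34014461,  0.00429463, -2.44274193])}
wrist {'mtx': array([[298.78774613,   0.        , 255.27209167],
       [  0.        , 298.78774613, 193.16949483],
       [  0.        ,   0.        ,   1.        ]]), 'distortion': array([-0.06856028,  0.        ,  0.        ,  0.        ,  0.        ]), 'T_tool_cam': array([[ 9.99998651e-01, -5.06020094e-04, -1.56292176e-03,
         1.12255329e-03],
       [ 1.33629264e-03, -3.02833759e-01,  9.53042459e-01,
         2.03589551e-02],
       [-9.55564108e-04, -9.53043261e-01, -3.02832675e-01,
         8.39894379e-02],
       [ 0.00000000e+00,  0.00000000e+00,  0.00000000e+00,
         1.00000000e+00]])}
```

View images.

View pics/scene0.png

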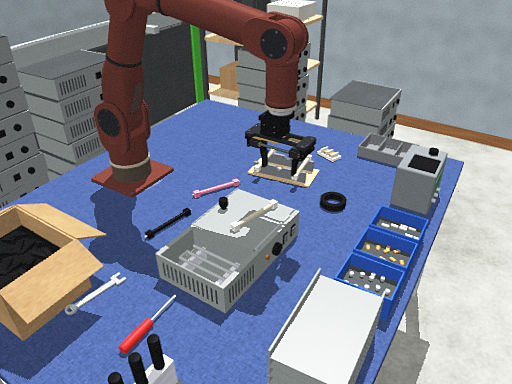

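View pics/side0.png

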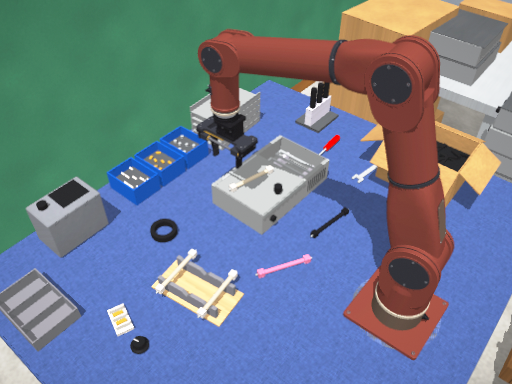

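View pics/wrist0.png

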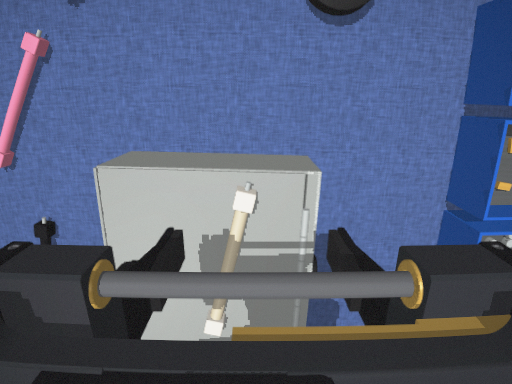

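```bash
cat > h.py <<'E'
import numpy as np, cv2
from scipy.spatial.transform import Rotation as Ro
from rig import manip, viewer
def rpy(a): return Ro.from_euler('xyz',a).as_matrix()
def campose(n,s=None):
    c=viewer.calibration(n)
    if n=='wrist':
        T=np.eye(4);T[:3,:3]=rpy(s['eef_rot']);T[:3,3]=s['tcp_pos'];T=T@c['T_tool_cam']
        return c,T[:3,:3],T[:3,3]
    return c,rpy(c['rotation']),np.array(c['eye'])
def rays(c,R,uv):
    uv=np.asarray(uv,float).reshape(-1,1,2)
    n=cv2.undistortPoints(uv,c['mtx'],c['distortion']).reshape(-1,2)
    return np.c_[n,np.ones(len(n))]@R.T
def onplane(n,uv,z,s=None):
    c,R,e=campose(n,s);r=rays(c,R,uv);t=(z-e[2])/r[:,2];return e+r*t[:,None]
def pmap(n,d,s=None):
    c,R,e=campose(n,s);h,w=d.shape
    u,v=np.meshgrid(np.arange(w),np.arange(h));r=rays(c,R,np.c_[u.ravel(),v.ravel()])
    return (e+r*d.reshape(-1,1)).reshape(h,w,3)
def project(n,P,s=None):
    c,R,e=campose(n,s);P=(np.atleast_2d(P)-e)@R
    return cv2.projectPoints(P,np.zeros(3),np.zeros(3),c['mtx'],np.array(c['distortion']))[0].reshape(-1,2)
def shot(n,tag,crop=None,k=1):
    s=manip.sense();p,d=viewer.grab_frame(n);np.save(f'pics/{tag}_d.npy',d);cv2.imwrite(f'pics/{tag}_full.png',p[:,:,::-1])
    q=p[:,:,::-1]
    if crop: q=q[crop[1]:crop[3],crop[0]:crop[2]]
    cv2.imwrite(f'pics/{tag}.png',cv2.resize(q,None,fx=k,fy=k,interpolation=cv2.INTER_CUBIC))
    return s,p,d
E
python3 - <<'E'
from h import *
np.set_printoptions(precision=4,suppress=True)
s=manip.sense()
M={}
for n in ['side','scene','wrist']:
    M[n]=pmap(n,np.load(f'pics/{n}0_d.npy'),s)
def P(n,u,v): print(n,u,v,M[n][v,u])
for u,v in [(232,187),(252,178),(271,170),(278,187),(220,210),(265,226),(263,214),(180,262),(200,290),(215,300)]: P('side',u,v)
for u,v in [(223,202),(236,228),(275,206),(256,217),(160,262),(225,292),(298,205),(278,250)]: P('scene',u,v)
for u,v in [(245,203),(233,250),(215,326),(120,170),(310,175)]: P('wrist',u,v)
for n,c in [('side',(200,120,340,240)),('side',(140,240,260,330)),('scene',(150,170,310,310))]:
    q=cv2.imread(f'pics/{n}0.png')[c[1]:c[3],c[0]:c[2]]
    cv2.imwrite(f'pics/{n}c{c[1]}.png',cv2.resize(q,None,fx=5,fy=5,interpolation=cv2.INTER_CUBIC)[:600,:800])
E
```

```text
side 232 187 [ 0.6311 -0.0005  0.114 ]
side 252 178 [ 0.6131 -0.0841  0.1074]
side 271 170 [ 0.5926 -0.1643  0.102 ]
side 278 187 [ 0.5049 -0.087   0.1272]
side 220 210 [ 0.6694  0.0236 -0.0015]
side 265 226 [0.4828 0.0062 0.0308]
side 263 214 [0.4872 0.0135 0.0907]
side 180 262 [0.5909 0.293  0.0305]
side 200 290 [0.4819 0.3195 0.0108]
side 215 300 [0.425  0.3156 0.0082]
scene 223 202 [ 0.52   -0.1033  0.1213]
scene 236 228 [ 0.6113 -0.1692  0.1046]
scene 275 206 [ 0.6477 -0.0118  0.0986]
scene 256 217 [ 0.6233 -0.0821  0.0922]
scene 160 262 [ 0.4912 -0.3594  0.0658]
scene 225 292 [ 0.706  -0.3586  0.0715]
scene 298 205 [ 0.6451  0.157  -0.0006]
scene 278 250 [ 0.7278 -0.1323  0.0487]
wrist 245 203 [ 0.6403 -0.0122  0.1122]
wrist 233 250 [ 0.6272 -0.0646  0.1093]
wrist 215 326 [ 0.6046 -0.1595  0.1126]
wrist 120 170 [0.5124 0.0159 0.0914]
wrist 310 175 [0.7057 0.0099 0.0897]
```

View pics/sidec120.png

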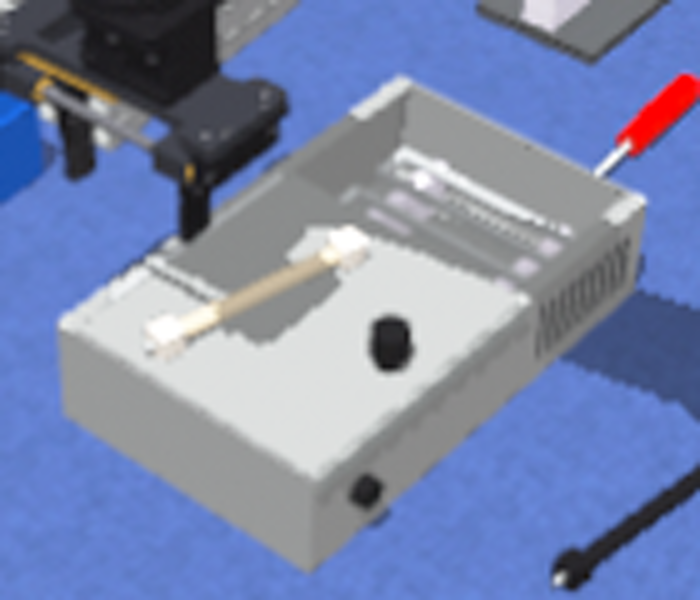

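View pics/sidec240.png

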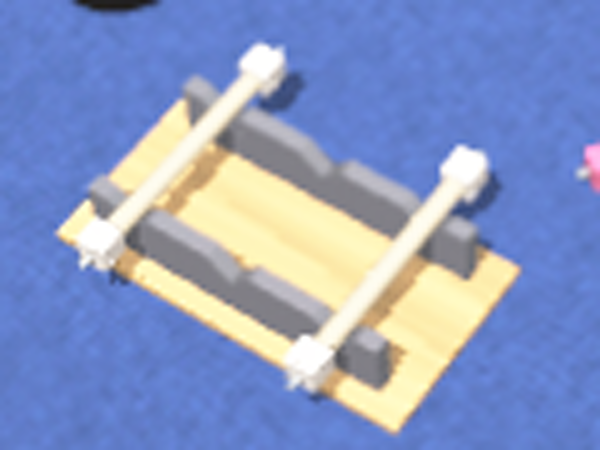

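View pics/scenec170.png

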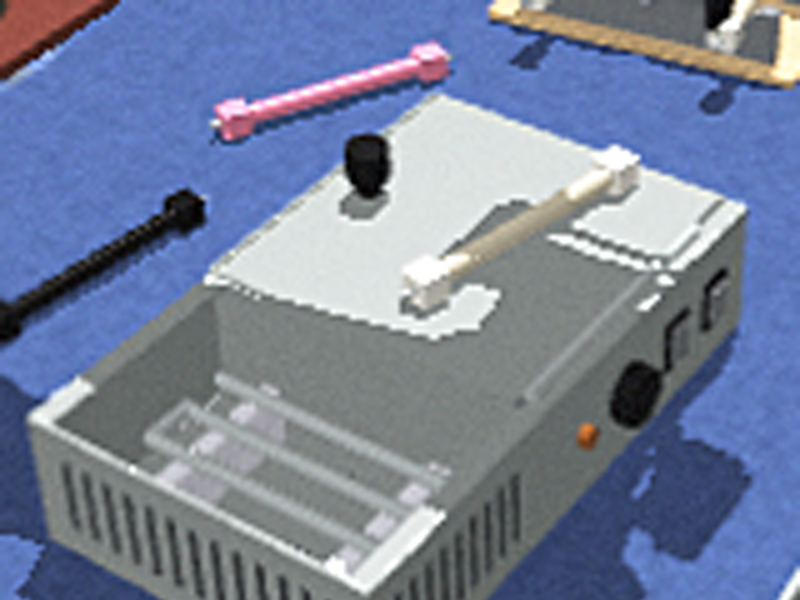

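Run:
```python
from h import *
np.set_printoptions(precision=4,suppress=True)
s=manip.sense()
def tri(obs):
    A=np.zeros((3,3));b=np.zeros(3);L=[]
    for n,uv in obs:
        c,R,e=campose(n,s);r=rays(c,R,[uv])[0];r/=np.linalg.norm(r);Q=np.eye(3)-np.outer(r,r);A+=Q;b+=Q@e;L.append((Q,e))
    X=np.linalg.solve(A,b);return X,[round(float(np.linalg.norm(Q@(X-e))),4) for Q,e in L]
print('blockA',tri([('side',(233.4,187)),('scene',(273.4,204.4)),('wrist',(245,203))]))
print('blockB',tri([('side',(269.2,169.2)),('scene',(235.4,226.2)),('wrist',(215,326))]))
for n,uv in [('side',[(233.4,187),(269.2,169.2)]),('scene',[(273.4,204.4),(235.4,226.2)]),('wrist',[(245,203),(215,326)])]: 
    X=onplane(n,uv,.103,s);print(n,X,np.linalg.norm(X[0]-X[1]),X.mean(0))
print('knob',tri([('side',(278.2,188.6)),('scene',(223.4,203))]))
print(onplane('side',[(278.2,188.6)],.1155),onplane('scene',[(223.4,203)],.1155))
print('heater side',onplane('side',[(212.4,185),(263,215.6),(329,161),(280.4,135.6)],.09))
print('heater scene',onplane('scene',[(299,211.6),(238,189),(156,255),(224.4,288)],.09))
print('wrist',onplane('wrist',[(317,170),(100,169)],.09,s))
print('rack base',onplane('side',[(151.4,286.6),(219.6,326.4),(244,293.6)],.008))
b=onplane('side',[(192.6,253.6),(160,288.8),(233,274.4),(201.8,312.2)],.045);print('rack blocks',b,b.mean(0))
print('notch',onplane('side',[(187.6,295.4),(206.4,274)],.035))
```

```text
blockA (array([ 0.6398, -0.0141,  0.1019]), [0.0029, 0.0032, 0.0017])
blockB (array([ 0.6028, -0.1643,  0.1036]), [0.0031, 0.0026, 0.0026])
side [[ 0.6355 -0.0124  0.103 ]
 [ 0.5994 -0.1627  0.103 ]] 0.15452851555467167 [ 0.6174 -0.0876  0.103 ]
scene [[ 0.6424 -0.0124  0.103 ]
 [ 0.6041 -0.1617  0.103 ]] 0.15412118527408036 [ 0.6232 -0.087   0.103 ]
wrist [[ 0.6399 -0.0155  0.103 ]
 [ 0.6029 -0.1682  0.103 ]] 0.15711977804795388 [ 0.6214 -0.0918  0.103 ]
knob (array([ 0.5121, -0.0952,  0.1099]), [0.0023, 0.0023])
[[ 0.5069 -0.0916  0.1155]] [[ 0.519  -0.1003  0.1155]]
heater side [[ 0.707   0.0155  0.09  ]
 [ 0.4832  0.0186  0.09  ]
 [ 0.4696 -0.3506  0.09  ]
 [ 0.6978 -0.3608  0.09  ]]
heater scene [[ 0.7183  0.0114  0.09  ]
 [ 0.4908  0.0188  0.09  ]
 [ 0.4841 -0.3625  0.09  ]
 [ 0.708  -0.3623  0.09  ]]
wrist [[0.7125 0.0152 0.09  ]
 [0.4907 0.0167 0.09  ]]
rack base [[0.6043 0.4041 0.008 ]
 [0.3557 0.3722 0.008 ]
 [0.3743 0.2435 0.008 ]]
rack blocks [[0.5752 0.2517 0.045 ]
 [0.5555 0.4075 0.045 ]
 [0.4269 0.2315 0.045 ]
 [0.4079 0.3861 0.045 ]] [0.4914 0.3192 0.045 ]
notch [[0.4833 0.3675 0.035 ]
 [0.4943 0.2763 0.035 ]]
```

Candidates: the cream tube on the cover (scene 255,215; side 251,178), a pink one (scene 215,188), a black one (scene 168,222) and the two tubes in the rack (side 176,271; 217,293). I choose the cream one on the cover. The crops confirm it: white blocks 154–157 mm apart and about 10 mm above the cover. The knob (0.512, -0.095) fits the heater corners, and the rack centre is about (0.491, 0.319) with yaw 0.124.

>>> jog_arm(motion=[[8.7, -0.95, 0, -3, 0, 0, 0], [8.7, -0.95, 0, -3, 0, 0, 0], [8.7, -0.95, 0, -3, 0, 0, 0], [8.7, 0, 0, 0, 0, 0.12, 0], [8.7, 0, 0, 0, 0, 0.12, 0], [8.7, 0, 3, 0, 0, 0, 0], [8.7, 0, 0, 0, 0, 0, 0]])

```text
time: 0.73
tcp_pos: [0.6195, -0.0937, 0.3714]
eef_rot: [-1.571, 0.004, -0.247]
contact_force: [-0.3, -0.1, -2.3]
gripper_width: 0.998
```

```bash
cat >> h.py <<'E'
def to(pos,z_yaw,s=None):
    "shift (cm, tool axes) to tcp pos and remaining turn about tool axes so the tool is down with given yaw"
    s=s or manip.sense();R=rpy(s['eef_rot']);d=R.T@(np.array(pos)-s['tcp_pos'])*100
    Rt=Ro.from_euler('xyz',[-np.pi/2,0,z_yaw]).as_matrix()
    w=Ro.from_matrix(R.T@Rt).as_rotvec()
    print('t',round(s['time'],2),'tcp',s['tcp_pos'],'rpy',s['eef_rot'],'F',s['contact_force'].round(1),'w',round(s['gripper_width'],3))
    print('shift cm',d.round(2),'turn',w.round(3))
E
python3 - <<'E'
from h import *
np.set_printoptions(precision=4,suppress=True)
to([.6214,-.089,.278],-.242)
shot('wrist','w1')
E
```

```text
t 0.73 tcp [ 0.6195 -0.0937  0.3714] rpy [-1.5714  0.004  -0.2469] F [-0.3 -0.1 -2.3] w 0.998
shift cm [0.11 9.33 0.51] turn [ 0.001 -0.005 -0.004]
```

View pics/w1.png

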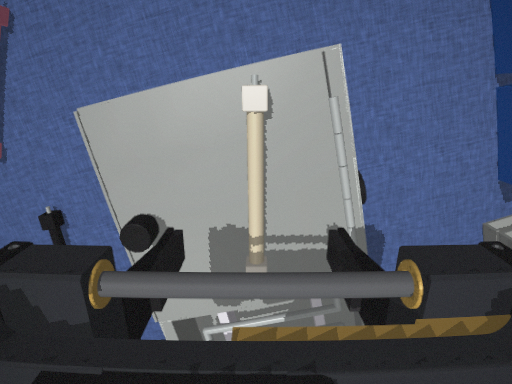

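Run:
```python
from h import *
np.set_printoptions(precision=4,suppress=True)
s=manip.sense();X=onplane('wrist',[(255.5,98),(256.5,261)],.105,s);print(X,np.linalg.norm(X[0]-X[1]))
R=rpy(s['eef_rot']);print((X-s['tcp_pos'])@R)
d=pmap('wrist',np.load('pics/w1_d.npy'),s)
print('cover z',np.median(d[130:200,180:230,2]),'tube top',np.percentile(d[130:220,250:262,2],[50,90]))
```

```text
[[ 0.6419 -0.0118  0.105 ]
 [ 0.6066 -0.1552  0.105 ]] 0.14759975516952448
[[ 0.0009  0.2701  0.0849]
 [ 0.0017  0.2701 -0.0627]]
cover z 0.09572622644679754 tube top [0.1125 0.1135]
```

>>> jog_arm(motion=[[8.7, 0.1, 2.5, 0.6, 0, 0, 0], [8.7, 0, 2.5, 0, 0, 0, 0], [8.7, 0, 2, 0, 0, 0, 0], [6, 0, 1, 0, 0, 0, 0], [6, 0, 0, 0, 0, 0, 0]], grip_force=8)

```text
time: 1.2
tcp_pos: [0.6255, -0.0872, 0.3003]
eef_rot: [-1.569, -0.008, -0.241]
contact_force: [0.3, -0.1, -0.0]
gripper_width: 0.924
```

Run:
```python
from h import *
np.set_printoptions(precision=4,suppress=True)
to([.6222,-.0875,.279],-.242)
shot('side','s1',(180,110,320,230),5)
shot('wrist','w2')
```

```text
t 1.2 tcp [ 0.6255 -0.0872  0.3003] rpy [-1.5686 -0.0082 -0.2411] F [ 0.3 -0.1 -0. ] w 0.924
shift cm [-0.33  2.12 -0.12] turn [-0.002  0.001  0.008]
```

View pics/s1.png

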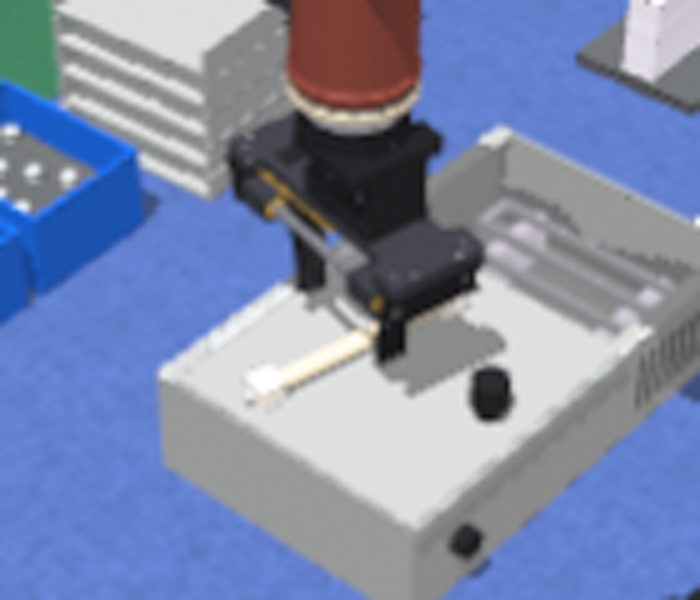

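View pics/w2.png

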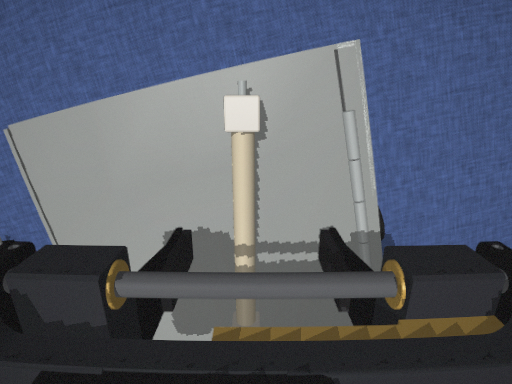

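Fingers straddle the glass; the tube is at column 244 and the jaw middle at 256, so I correct about 3 mm in -x and finish the descent.

>>> jog_arm(motion=[[6, -0.35, 0.8, -0.1, 0, 0, 0], [5, 0, 0.6, 0, 0, 0, 0.008], [5, 0, 0.4, 0, 0, 0, 0], [5, 0, 0, 0, 0, 0, 0]])

```text
time: 1.63
tcp_pos: [0.6237, -0.0877, 0.2878]
eef_rot: [-1.567, -0.009, -0.241]
contact_force: [-0.7, -0.2, 0.3]
gripper_width: 0.601
```

Run:
```python
from h import *
np.set_printoptions(precision=4,suppress=True)
to([.6222,-.0875,.279],-.242)
s,p,d=shot('wrist','w3')
m=pmap('wrist',d,s);print('cover',np.median(m[130:200,150:210,2]))
X=onplane('wrist',[(246,115)],.105,s);print((X-s['tcp_pos'])@rpy(s['eef_rot']))
```

```text
t 1.63 tcp [ 0.6237 -0.0877  0.2878] rpy [-1.5669 -0.0088 -0.2411] F [-0.7 -0.2  0.3] w 0.601
shift cm [-0.16  0.88 -0.02] turn [-0.004  0.001  0.009]
cover 0.09222924656939557
[[-0.0041  0.1831  0.076 ]]
```

View pics/w3.png

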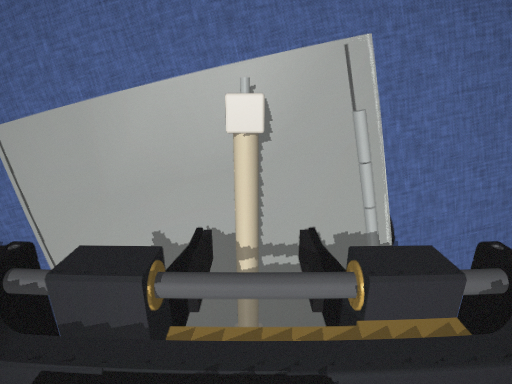

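>>> jog_arm(motion=[[5, -0.4, 0.5, 0, 0, 0, 0.01], [5, -0.1, 0.4, 0, 0, 0, 0], [5, 0, 0.2, 0, 0, 0, 0], [4, 0, 0, 0, 0, 0, 0]])

```text
time: 2.02
tcp_pos: [0.6187, -0.0864, 0.2768]
eef_rot: [-1.567, 0.001, -0.241]
contact_force: [1.0, 0.6, 0.2]
gripper_width: 0.547
```

Run:
```python
from h import *
np.set_printoptions(precision=4,suppress=True)
to([.6222,-.0875,.279],-.242)
s,p,d=shot('wrist','w4')
```

```text
t 2.02 tcp [ 0.6187 -0.0864  0.2768] rpy [-1.5666  0.001  -0.2412] F [1.  0.6 0.2] w 0.547
shift cm [ 0.37 -0.22 -0.02] turn [-0.004  0.001 -0.001]
```

View pics/w4.png

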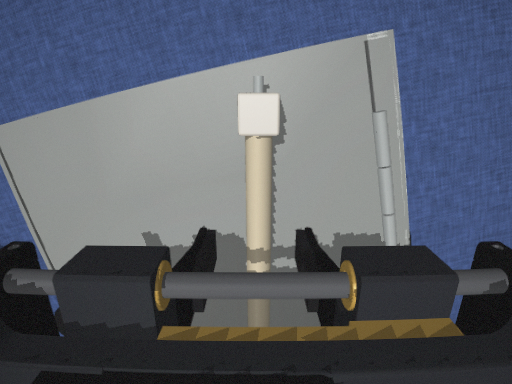

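>>> jog_arm(motion=[[3, 0.05, -0.05, 0, 0, 0, 0], [2.2, 0, 0, 0, 0, 0, 0], [1.2, 0, 0, 0, 0, 0, 0], [1.2, 0, 0, 0, 0, 0, 0], [1.2, 0, 0, 0, 0, 0, 0], [1, 0, 0, 0, 0, 0, 0], [1, 0, 0, 0, 0, 0, 0]], grip_force=9)

```text
time: 2.65
tcp_pos: [0.6196, -0.0866, 0.2781]
eef_rot: [-1.566, -0.0, -0.241]
contact_force: [-0.4, -0.2, -1.3]
gripper_width: 0.156
```

>>> jog_arm(motion=[[0.8, 0, -0.5, 0, 0, 0, 0], [0.8, 0, -1, 0, 0, 0, 0], [0.8, 0, -1.5, 0, 0, 0, 0], [0.8, 0, -1.5, 0, 0, 0, 0], [0.8, 0, -1, 0, 0, 0, 0], [0.8, 0, 0, 0, 0, 0, 0]])

```text
time: 3.15
tcp_pos: [0.6192, -0.0869, 0.3376]
eef_rot: [-1.567, 0.001, -0.241]
contact_force: [-0.1, 0.8, -0.4]
gripper_width: 0.151
```

Run:
```python
from h import *
np.set_printoptions(precision=4,suppress=True)
to([.4914,.319,.34],.124)
s,p,d=shot('wrist','w5')
shot('side','s5',(180,90,320,230),5)
```

```text
t 3.15 tcp [ 0.6192 -0.0869  0.3376] rpy [-1.5668  0.0013 -0.2413] F [-0.1  0.8 -0.4] w 0.151
shift cm [-22.11  -0.07  36.36] turn [-0.004 -0.365 -0.001]
```

View pics/w5.png

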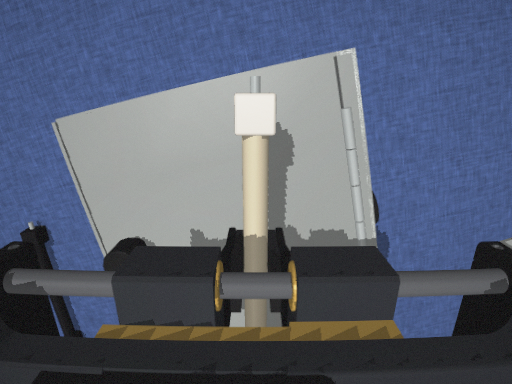

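View pics/s5.png

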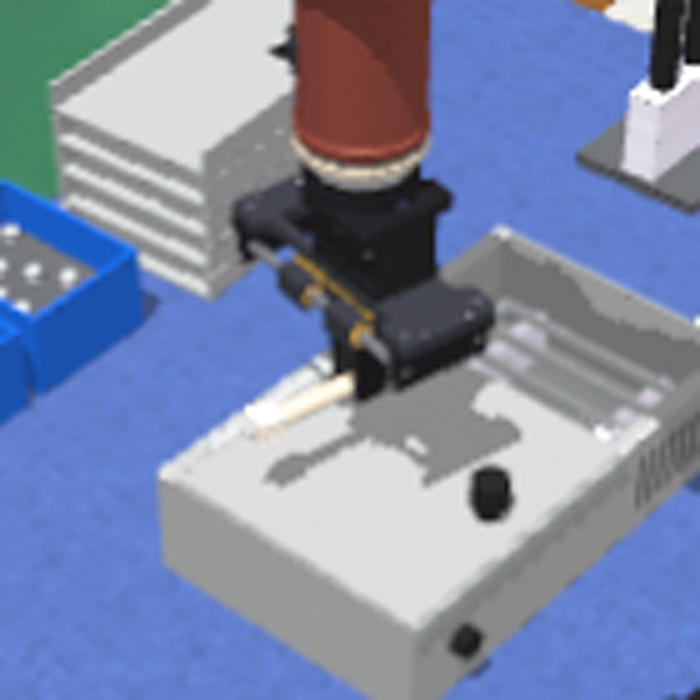

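Tube is held level (block A at 255,114, centred between the pads). I carry it to the rack.

>>> jog_arm(motion=[[0.8, -0.7, 0, 1.2, 0, 0, 0], [0.8, -1.4, 0, 2.3, 0, 0, 0], [0.8, -1.4, 0, 2.3, 0, 0, 0], [0.8, -1.4, 0, 2.3, 0, 0, 0], [0.8, -1.4, 0, 2.3, 0, -0.06, 0], [0.8, -1.4, 0, 2.3, 0, -0.06, 0], [0.8, -1.4, 0, 2.4, 0, -0.06, 0], [0.8, -1.3, 0, 2.4, 0, -0.06, 0], [0.8, -1.2, 0, 2.4, 0, -0.06, 0], [0.8, -1.0, 0, 2.4, 0, -0.06, 0]])

```text
time: 4.08
tcp_pos: [0.5174, 0.1634, 0.3267]
eef_rot: [-1.569, 0.016, 0.126]
contact_force: [0.5, 0.5, -0.1]
gripper_width: 0.151
```

Run:
```python
from h import *
np.set_printoptions(precision=4,suppress=True)
to([.4914,.319,.34],.124)
```

```text
t 4.08 tcp [0.5174 0.1634 0.3267] rpy [-1.5689  0.0158  0.1257] F [ 0.5  0.5 -0.1] w 0.151
shift cm [-0.65 -1.29 15.76] turn [-0.002  0.002 -0.016]
```

>>> jog_arm(motion=[[0.8, -0.1, -0.3, 2.4, 0, 0, -0.008], [0.8, -0.1, -0.3, 2.4, 0, 0, -0.008], [0.8, -0.1, -0.3, 2.4, 0, 0, 0], [0.8, -0.1, -0.2, 2.4, 0, 0, 0], [0.8, -0.1, -0.2, 2, 0, 0, 0], [0.8, -0.1, 0, 1, 0, 0, 0], [0.8, 0, 0, 0.5, 0, 0, 0], [0.8, 0, 0, 0, 0, 0, 0]])

```text
time: 4.75
tcp_pos: [0.4797, 0.3096, 0.3335]
eef_rot: [-1.569, 0.011, 0.146]
contact_force: [0.1, -0.7, -0.6]
gripper_width: 0.157
```

Run:
```python
from h import *
np.set_printoptions(precision=4,suppress=True)
to([.4914,.319,.34],.124)
shot('wrist','w6')
shot('side','s6',(130,200,270,340),5)
```

```text
t 4.75 tcp [0.4797 0.3096 0.3335] rpy [-1.5693  0.0114  0.1461] F [ 0.1 -0.7 -0.6] w 0.157
shift cm [ 1.29 -0.67  0.76] turn [-0.001  0.022 -0.011]
```

View pics/w6.png

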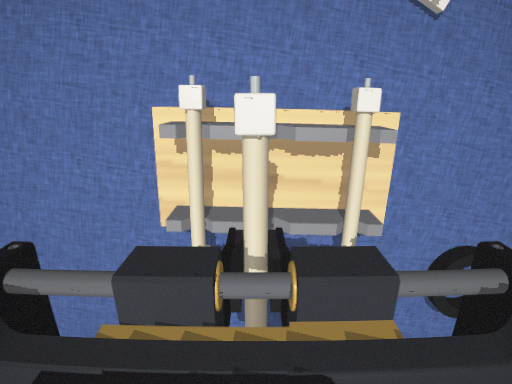

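View pics/s6.png

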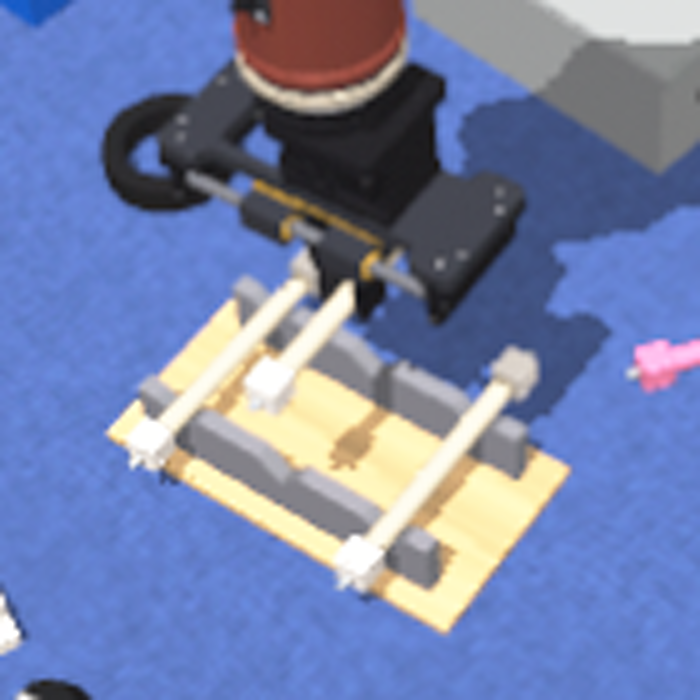

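```bash
python3 - <<'E'
from h import *
np.set_printoptions(precision=4,suppress=True)
s=manip.sense();R=rpy(s['eef_rot'])
def sh(l,uv,z):
    X=onplane('wrist',uv,z,s);print(l,X.tolist() and X, 'mid',X.mean(0)); return X
b=sh('blocks',[(192.5,96.5),(366,99.5)],.05)
g=sh('glass',[(194,140),(364,140),(199,225),(352,225)],.047)
c=sh('base far',[(153,108),(399,113)],.008)
t=sh('comb far top ends',[(161,124),(396,129)],.05)
t=sh('comb near top ends',[(168,207),(382,211)],.05)
n=sh('notch near',[(271,231)],.035)
print(((b-s['tcp_pos'])@R),((c-s['tcp_pos'])@R))
v=b[1]-b[0];print('yaw rack x',np.arctan2(v[1],v[0]));v=c[1]-c[0];print(np.arctan2(v[1],v[0]),np.linalg.norm(v))
for z in (.170,.175,.178):
  e=viewer.calibration('wrist');T=e['T_tool_cam'];r=rays(e,T[:3,:3],[(255.5,114)])[0];k=(z-T[1,3])/r[1];print('held block tool',T[:3,3]+r*k)
E
python3 - <<'E'
import cv2
q=cv2.imread('pics/w6_full.png')[90:250,140:410];cv2.imwrite('pics/w6c.png',cv2.resize(q,None,fx=2.9,fy=2.9,interpolation=cv2.INTER_CUBIC))
E
```

```text
blocks [[0.4131 0.3853 0.05  ]
 [0.5592 0.4043 0.05  ]] mid [0.4861 0.3948 0.05  ]
glass [[0.417  0.3482 0.047 ]
 [0.5668 0.3703 0.047 ]
 [0.4286 0.2668 0.047 ]
 [0.5757 0.2886 0.047 ]] mid [0.497  0.3185 0.047 ]
base far [[0.3655 0.3681 0.008 ]
 [0.6098 0.3991 0.008 ]] mid [0.4877 0.3836 0.008 ]
comb far top ends [[0.3876 0.3586 0.05  ]
 [0.5915 0.3843 0.05  ]] mid [0.4896 0.3714 0.05  ]
comb near top ends [[0.3982 0.2822 0.05  ]
 [0.5995 0.308  0.05  ]] mid [0.4988 0.2951 0.05  ]
notch near [[0.5001 0.2655 0.035 ]] mid [0.5001 0.2655 0.035 ]
[[-0.0524  0.2842  0.0861]
 [ 0.0949  0.2825  0.084 ]] [[-0.1015  0.3267  0.0759]
 [ 0.1447  0.3239  0.0716]]
yaw rack x 0.1297333814083212
0.12631956383721848 0.2462861157570504
held block tool [0.0011 0.17   0.0768]
held block tool [0.0011 0.175  0.0765]
held block tool [0.0011 0.178  0.0764]
```

View pics/w6c.png

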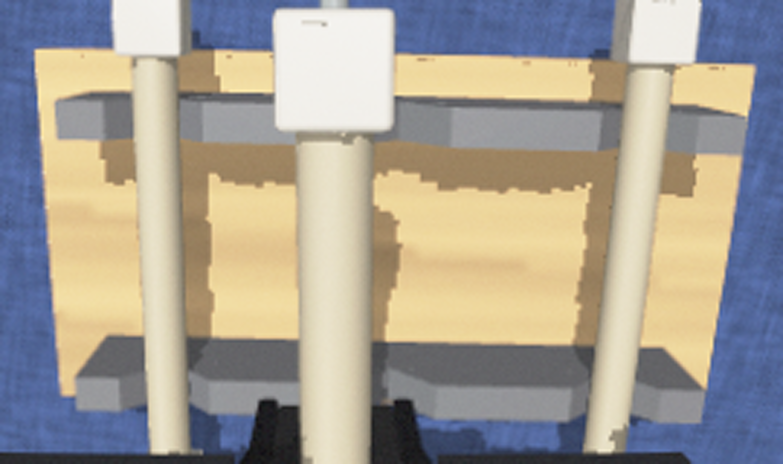

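>>> jog_arm(motion=[[0.8, 1.0, 0.8, 0.6, 0, 0.02, -0.01], [0.8, 0.6, 1.5, 0.2, 0, 0, 0], [0.8, 0, 1.5, 0, 0, 0, 0], [0.8, 0, 0.8, 0, 0, 0, 0], [0.8, 0, 0, 0, 0, 0, 0]])

```text
time: 5.27
tcp_pos: [0.4989, 0.3111, 0.2838]
eef_rot: [-1.574, 0.001, 0.115]
contact_force: [-0.4, -1.3, -1.5]
gripper_width: 0.157
```

Run:
```python
from h import *
np.set_printoptions(precision=4,suppress=True)
to([.494,.3185,.220],.127)
s,p,d=shot('wrist','w7')
q=p[90:290,110:440,::-1];cv2.imwrite('pics/w7c.png',cv2.resize(q,None,fx=2.4,fy=2.4,interpolation=cv2.INTER_CUBIC))
```

```text
t 5.27 tcp [0.4989 0.3111 0.2838] rpy [-1.5736  0.0006  0.1151] F [-0.4 -1.3 -1.5] w 0.157
shift cm [-0.4   6.38  0.8 ] turn [ 0.003 -0.012 -0.001]
```

View pics/w7.png

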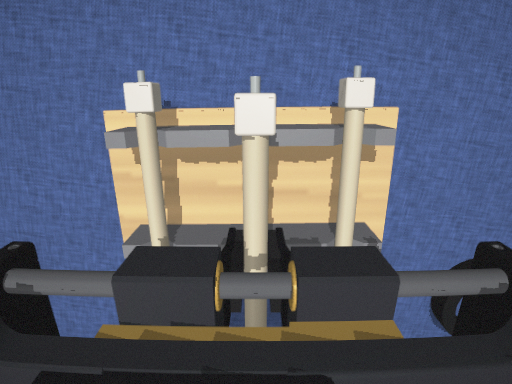

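Run:
```python
from h import *
np.set_printoptions(precision=4,suppress=True)
s=manip.sense();R=rpy(s['eef_rot'])
for l,uv,z in [('blocks',[(143,97),(357,93)],.05),('base far',[(105,111),(398,108)],.008),('glass',[(150,170),(350,170)],.05),('comb near',[(128,245),(379,244)],.045)]:
    X=onplane('wrist',uv,z,s);Y=(X-s['tcp_pos'])@R;print(l,Y.mean(0),'slope',(Y[1,2]-Y[0,2])/(Y[1,0]-Y[0,0]), Y[1,0]-Y[0,0])
```

```text
blocks [-0.003   0.2341  0.0871] slope 0.01621089856497283 0.14775392136956111
base far [-0.0028  0.2762  0.0766] slope 0.008545012371878415 0.24693935991118288
glass [-0.0032  0.2343  0.0339] slope -0.000701200937407452 0.14785076753238993
comb near [-0.0009  0.2395 -0.0303] slope 0.00467162184666394 0.20748619654004635
```

View pics/w7c.png

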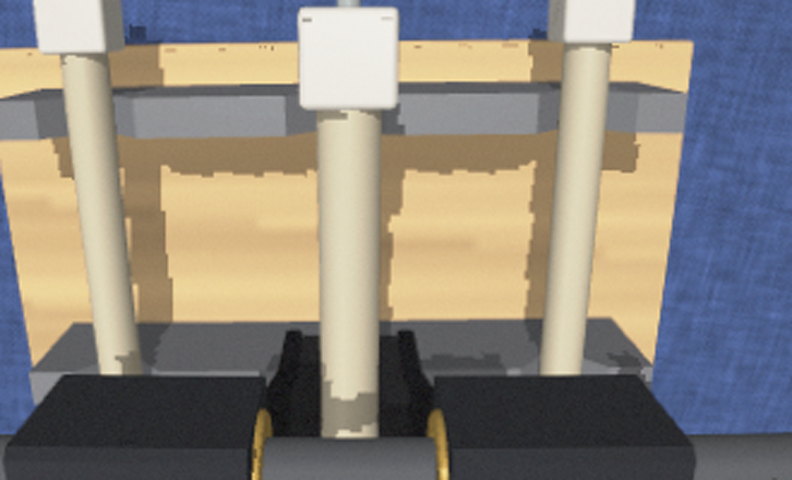

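>>> jog_arm(motion=[[0.8, -0.4, 0.5, 0.8, 0, -0.01, 0], [0.8, -0.1, 1.2, 0.2, 0, 0, 0], [0.8, 0, 1.0, 0, 0, 0, 0], [0.8, 0, 0.6, 0, 0, 0, 0], [0.8, 0, 0, 0, 0, 0, 0]])

```text
time: 5.73
tcp_pos: [0.4925, 0.3208, 0.2495]
eef_rot: [-1.573, -0.001, 0.126]
contact_force: [-0.9, 0.2, -2.2]
gripper_width: 0.158
```

Run:
```python
from h import *
np.set_printoptions(precision=4,suppress=True)
to([.494,.3185,.220],.123)
s,p,d=shot('wrist','w8')
```

```text
t 5.73 tcp [0.4925 0.3208 0.2495] rpy [-1.5728 -0.001   0.1257] F [-0.9  0.2 -2.2] w 0.158
shift cm [ 0.12  2.95 -0.24] turn [0.002 0.003 0.001]
```

View pics/w8.png

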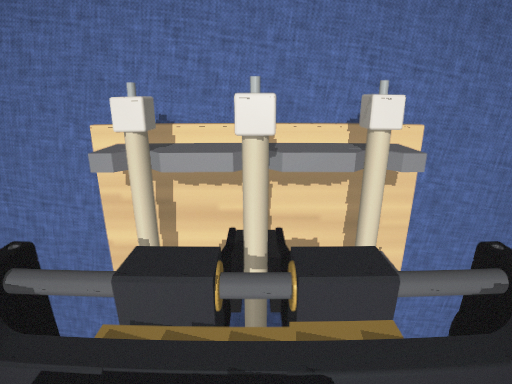

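>>> jog_arm(motion=[[0.8, 0.1, 0.7, 0, 0, 0, 0], [0.8, 0, 0.6, 0, 0, 0, 0], [0.8, 0, 0.4, 0, 0, 0, 0], [0.8, 0, 0.2, 0, 0, 0, 0], [0.8, 0, 0, 0, 0, 0, 0]])

```text
time: 6.2
tcp_pos: [0.4942, 0.321, 0.2298]
eef_rot: [-1.572, -0.003, 0.125]
contact_force: [0.3, -0.0, -0.6]
gripper_width: 0.157
```

Run:
```python
from h import *
np.set_printoptions(precision=4,suppress=True)
to([.494,.3185,.220],.123)
s,p,d=shot('wrist','w9')
shot('side','s9',(130,200,270,340),5)
```

```text
t 6.2 tcp [0.4942 0.321  0.2298] rpy [-1.5722 -0.0025  0.1254] F [ 0.3 -0.  -0.6] w 0.157
shift cm [-0.06  0.99 -0.24] turn [0.001 0.002 0.003]
```

View pics/w9.png

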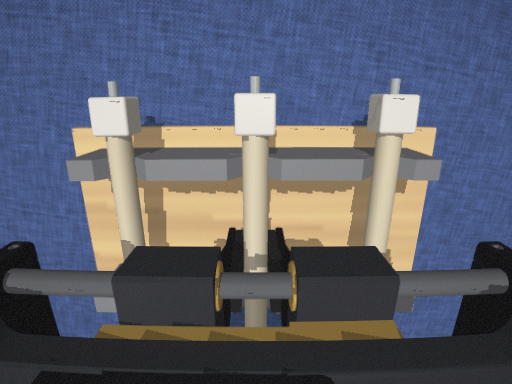

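View pics/s9.png

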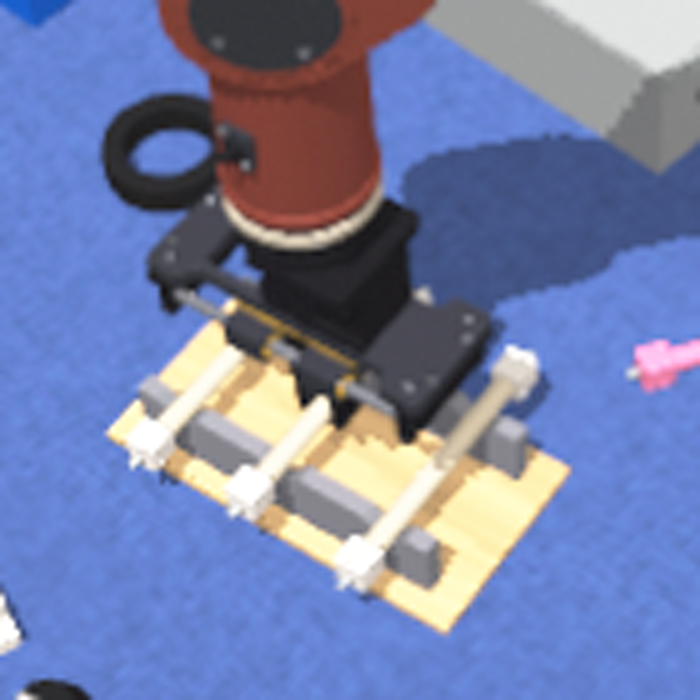

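Lined up with the middle notches (block columns 115 / 255 / 394). I lower the last centimetre slowly.

>>> jog_arm(motion=[[0.8, 0, 0.25, 0, 0, 0, 0], [0.8, 0, 0.25, 0, 0, 0, 0], [0.8, 0, 0.2, 0, 0, 0, 0], [0.8, 0, 0.1, 0, 0, 0, 0]])

```text
time: 6.63
tcp_pos: [0.4947, 0.3213, 0.2228]
eef_rot: [-1.571, -0.005, 0.125]
contact_force: [-0.3, 0.3, -0.0]
gripper_width: 0.151
```

>>> jog_arm(motion=[[0.8, 0, 0.1, 0, 0, 0, 0], [0.8, 0, 0.1, 0, 0, 0, 0], [0.8, 0, 0, 0, 0, 0, 0]])

```text
time: 6.88
tcp_pos: [0.4945, 0.3214, 0.2213]
eef_rot: [-1.571, -0.004, 0.125]
contact_force: [-0.1, -1.0, -0.5]
gripper_width: 0.158
```

>>> jog_arm(motion=[[0.8, 0, 0.12, 0, 0, 0, 0], [0.8, 0, 0.1, 0, 0, 0, 0], [0.8, 0, 0, 0, 0, 0, 0]])

```text
time: 7.13
tcp_pos: [0.4942, 0.3215, 0.2204]
eef_rot: [-1.572, -0.004, 0.126]
contact_force: [-0.6, -0.6, -1.1]
gripper_width: 0.155
```

>>> jog_arm(motion=[[0.8, 0, 0.12, 0, 0, 0, 0], [0.8, 0, 0.1, 0, 0, 0, 0], [0.8, 0, 0, 0, 0, 0, 0]])

```text
time: 7.38
tcp_pos: [0.4938, 0.3215, 0.2191]
eef_rot: [-1.572, -0.003, 0.126]
contact_force: [-0.6, -1.1, 0.3]
gripper_width: 0.16
```

>>> jog_arm(motion=[[0.8, 0, 0.15, 0, 0, 0, 0], [0.8, 0, 0.1, 0, 0, 0, 0], [0.8, 0, 0, 0, 0, 0, 0]])

```text
time: 7.63
tcp_pos: [0.4935, 0.3216, 0.2178]
eef_rot: [-1.572, -0.003, 0.126]
contact_force: [-0.2, -1.7, -0.4]
gripper_width: 0.156
```

Run:
```python
from h import *
np.set_printoptions(precision=4,suppress=True)
to([.494,.3185,.220],.123)
s,p,d=shot('wrist','w10')
m=pmap('wrist',d,s)
for u,v in [(115,115),(255,113),(394,113),(125,190),(255,190),(384,190)]: print(u,v,np.median(m[v-4:v+5,u-4:u+5,2]))
s,p,d=shot('side','s10',(140,240,260,340),6)
```

```text
t 7.63 tcp [0.4935 0.3216 0.2178] rpy [-1.5722 -0.0027  0.1258] F [-0.2 -1.7 -0.4] w 0.156
shift cm [ 0.01 -0.22 -0.31] turn [0.001 0.003 0.003]
115 115 0.05442361827485584
255 113 0.055065980441949935
394 113 0.05389086865485129
125 190 0.04836930356336261
255 190 0.05133967882854512
384 190 0.047263422404078936
```

View pics/w10.png

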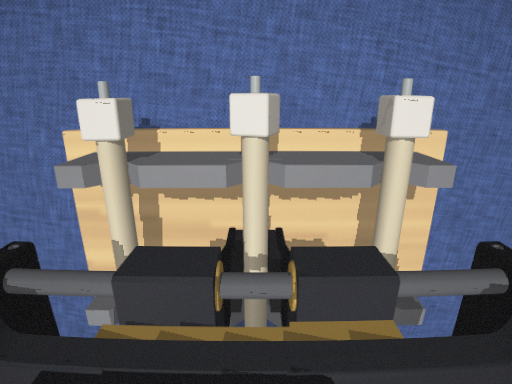

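View pics/s10.png

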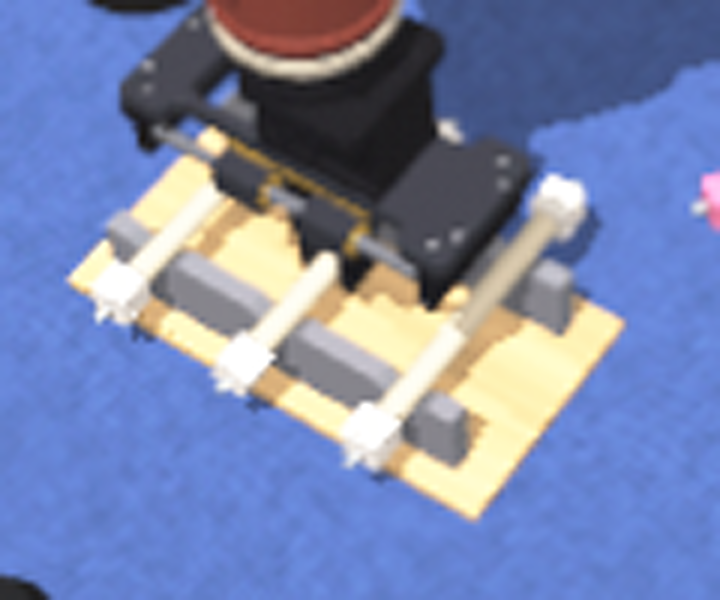

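Run:
```python
from h import *
np.set_printoptions(precision=4,suppress=True)
s=manip.sense()
d=np.load('pics/w10_d.npy');m=pmap('wrist',d,s)
for lo,hi in [(95,140),(235,275),(370,415)]:
    print('glass top',[round(float(np.percentile(m[v,lo:hi,2],90)),4) for v in range(185,225,8)],'block',np.percentile(m[100:130,lo:hi,2],[75,90,95]))
a=cv2.imread('pics/w9_full.png')[80:160,215:300];b=cv2.imread('pics/w10_full.png')[80:160,215:300]
cv2.imwrite('pics/cmp.png',cv2.resize(np.hstack([a,b]),None,fx=4.5,fy=4.5))
```

```text
glass top [0.0514, 0.0516, 0.0518, 0.0516, 0.0519] block [0.0546 0.0551 0.0554]
glass top [0.0513, 0.0511, 0.0513, 0.0514, 0.0516] block [0.0558 0.0566 0.0571]
glass top [0.0513, 0.0512, 0.0515, 0.0513, 0.051] block [0.0543 0.0548 0.0552]
```

View pics/cmp.png

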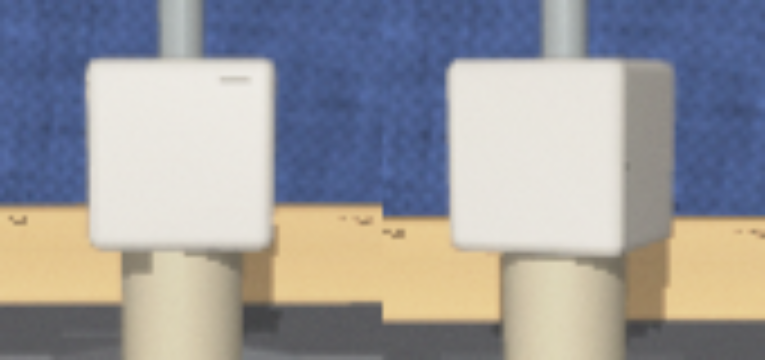

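Glass tops of the three tubes agree (0.0513 / 0.0513 / 0.0515 m) and the block has rolled against the vee, so the tube is seated. I release it.

>>> jog_arm(motion=[[1.5, 0, 0, 0, 0, 0, 0], [1.8, 0, 0, 0, 0, 0, 0], [2.2, 0, 0, 0, 0, 0, 0], [3, 0, 0, 0, 0, 0, 0], [3.5, 0, 0, 0, 0, 0, 0], [3.5, 0, 0, 0, 0, 0, 0]])

```text
time: 8.23
tcp_pos: [0.494, 0.3217, 0.2167]
eef_rot: [-1.571, -0.004, 0.126]
contact_force: [-0.4, 0.8, 0.3]
gripper_width: 0.368
```

Run:
```python
from h import *
np.set_printoptions(precision=4,suppress=True)
to([.494,.3185,.220],.123)
s,p,d=shot('wrist','w11')
```

```text
t 8.23 tcp [0.494  0.3217 0.2167] rpy [-1.5714 -0.0038  0.1256] F [-0.4  0.8  0.3] w 0.368
shift cm [-0.04 -0.33 -0.32] turn [0.001 0.003 0.004]
```

View pics/w11.png

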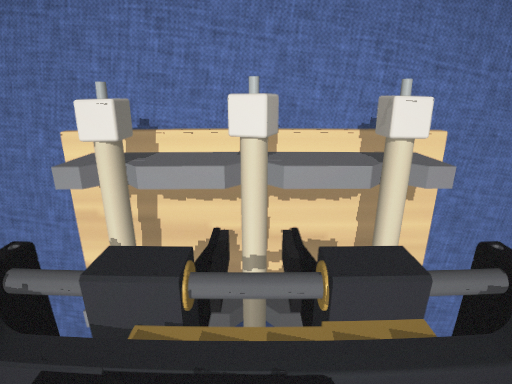

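Tube rests in the notches (column 254) with the pads clear on both sides. I rise straight up.

>>> jog_arm(motion=[[3.5, 0, -0.5, 0, 0, 0, 0], [3.5, 0, -1, 0, 0, 0, 0], [3.5, 0, -2, 0, 0, 0, 0], [3.5, 0, -3, 0, 0, 0, 0], [3.5, 0, -3, 0, 0, 0, 0], [3.5, 0, -3, 0, 0, 0, 0], [5, 0, -1, 0, 0, 0, 0], [5, 0, 0, 0, 0, 0, 0]])

```text
time: 8.95
tcp_pos: [0.4926, 0.3213, 0.3617]
eef_rot: [-1.572, -0.003, 0.126]
contact_force: [0.1, 0.0, 0.1]
gripper_width: 0.481
```

Run:
```python
from h import *
np.set_printoptions(precision=4,suppress=True)
to([.512,-.0955,.34],np.pi/2)
to([.512,-.0955,.34],-np.pi/2)
print(manip.sense()['q'])
s,p,d=shot('wrist','w12')
shot('side','s12',(140,200,260,340),4)
```

```text
t 8.95 tcp [0.4926 0.3213 0.3617] rpy [-1.5716 -0.0025  0.1262] F [0.1 0.  0.1] w 0.481
shift cm [ -3.32   2.19 -41.6 ] turn [ 0.002 -1.445  0.001]
t 8.95 tcp [0.4926 0.3213 0.3617] rpy [-1.5716 -0.0025  0.1262] F [0.1 0.  0.1] w 0.481
shift cm [ -3.32   2.19 -41.6 ] turn [-0.002  1.697  0.003]
[-0.4908  0.2441 -0.1922  1.6709  0.0511  1.2297 -0.5683]
```

View pics/w12.png

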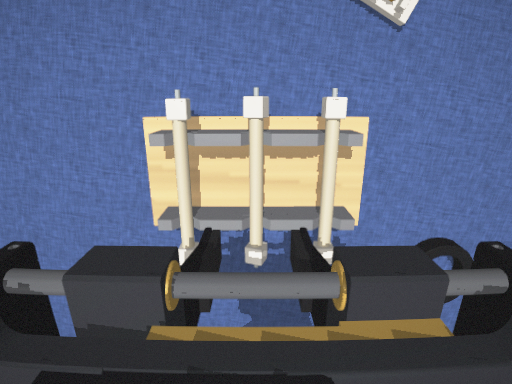

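View pics/s12.png

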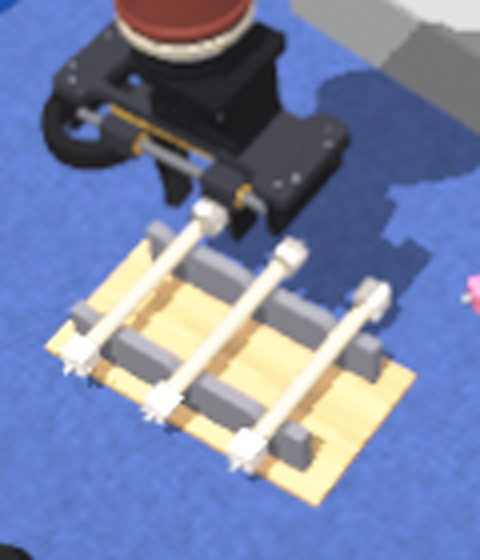

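Tube is placed: blocks at (256,107) and (256,252), matching its neighbours. Next I go over the cover, turning so the jaws run along the hinge.

>>> jog_arm(motion=[[6, -0.2, 0, -3, 0, 0, 0], [6, -0.4, 0, -4, 0, 0, 0], [6, -0.4, 0, -4, 0, 0, 0], [6, -0.4, 0, -4, 0, 0, 0], [6, -0.4, 0, -4, 0, 0, 0], [6, -0.4, 0, -4, 0, 0, 0], [6, -0.4, 0, -4, 0, 0, 0], [6, -0.4, 0, -4, 0, 0, 0], [6, -0.2, 0, -3, 0, 0, 0], [6, 0, 0, 0, 0, 0, 0]])

```text
time: 9.88
tcp_pos: [0.4978, -0.0322, 0.3422]
eef_rot: [-1.574, 0.025, 0.134]
contact_force: [-0.9, -0.1, 0.2]
gripper_width: 0.692
```

>>> jog_arm(motion=[[6, 0, 0, 0, 0, 0.12, 0], [6, 0, 0, 0, 0, 0.12, 0], [6, 0, 0, 0, 0, 0.12, 0], [6, 0, 0, 0, 0, 0.12, 0], [6, 0, 0, 0, 0, 0.12, 0], [6, 0, 0, 0, 0, 0.12, 0], [6, 0, 0, 0, 0, 0.12, 0], [6, 0, 0, 0, 0, 0.12, 0], [6, 0, 0, 0, 0, 0.12, 0], [6, 0, 0, 0, 0, 0.12, 0]])

```text
time: 10.72
tcp_pos: [0.4918, -0.0348, 0.3243]
eef_rot: [-1.622, 0.016, -1.111]
contact_force: [-0.4, -0.0, 0.2]
gripper_width: 0.687
```

Run:
```python
from h import *
np.set_printoptions(precision=4,suppress=True)
to([.512,-.0955,.34],-np.pi/2-.022)
print(manip.sense()['q'])
```

```text
t 10.72 tcp [ 0.4918 -0.0348  0.3243] rpy [-1.6222  0.0158 -1.1106] F [-0.4 -0.   0.2] w 0.687
shift cm [ 6.31 -1.63 -0.97] turn [ 0.054  0.482 -0.003]
[-0.1365  0.0951  0.1207  1.9259 -0.0039  1.1745 -1.1246]
```

>>> jog_arm(motion=[[6, 2, -0.5, -0.3, 0.02, 0.12, 0], [6, 2, -0.5, -0.3, 0.02, 0.12, 0], [6, 1.5, -0.5, 0.4, 0.015, 0.12, 0], [6, 0, -0.3, 0, 0, 0.12, 0], [6, 0, 0, 0, 0, 0, 0]])

```text
time: 11.13
tcp_pos: [0.5075, -0.0873, 0.3331]
eef_rot: [-1.585, 0.006, -1.615]
contact_force: [-0.5, 0.2, 0.6]
gripper_width: 0.69
```

Run:
```python
from h import *
np.set_printoptions(precision=4,suppress=True)
to([.512,-.0955,.34],-np.pi/2-.022)
s,p,d=shot('wrist','w13')
```

```text
t 11.13 tcp [ 0.5075 -0.0873  0.3331] rpy [-1.5848  0.0063 -1.615 ] F [-0.5  0.2  0.6] w 0.69
shift cm [ 0.79 -0.7   0.48] turn [ 0.014 -0.022 -0.006]
```

View pics/w13.png

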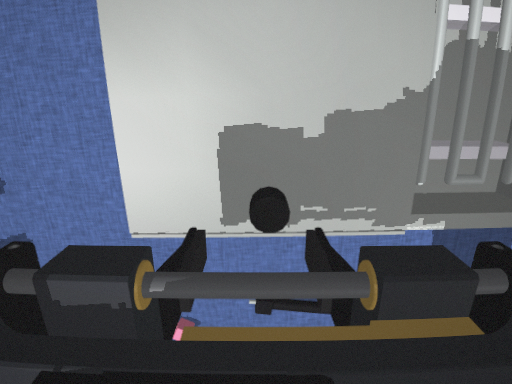

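Run:
```python
from h import *
np.set_printoptions(precision=4,suppress=True)
s=manip.sense();p=cv2.imread('pics/w13_full.png')
m=(p.max(2)<60).astype(np.uint8);m[235:]=0;m[:,:200]=0;m[:,330:]=0
n,l,st,ce=cv2.connectedComponentsWithStats(m);
for i in range(1,n):
    if st[i,4]>100: print(st[i],ce[i])
d=np.load('pics/w13_d.npy');M=pmap('wrist',d,s)
i=1+np.argmax(st[1:,4]);k=M[l==i];print(np.percentile(k,[2,50,98],axis=0));t=k[k[:,2]>.12];print(len(t),t.min(0),t.max(0),np.median(t,0))
c=onplane('wrist',[tuple(ce[i])],.120,s);print('knob',c, (c-s['tcp_pos'])@rpy(s['eef_rot']))
# cover edges
e=onplane('wrist',[(133,236),(440,229),(133,225),(100,20)],.09,s);print(e, np.arctan2(*(e[2]-e[3])[1::-1]) , np.arctan2(e[1,1]-e[0,1],e[1,0]-e[0,0]))
```

```text
[ 249  187   41   46 1465] [268.7392 209.6928]
[[ 0.5028 -0.1071  0.1059]
 [ 0.5176 -0.0949  0.1257]
 [ 0.5272 -0.083   0.1271]]
1223 [ 0.5007 -0.1085  0.1201] [ 0.5916 -0.0816  0.3111] [ 0.5155 -0.0951  0.1259]
knob [[ 0.5154 -0.0951  0.12  ]] [[0.0088 0.2125 0.0115]]
[[ 0.4837  0.0175  0.09  ]
 [ 0.4806 -0.2387  0.09  ]
 [ 0.4937  0.0157  0.09  ]
 [ 0.6458  0.0153  0.09  ]] 3.1385981396437463 -1.5830084814869245
```

>>> jog_arm(motion=[[6, 0.8, 0.8, 0.65, 0.014, -0.03, -0.006], [6, 0.1, 1, 0.1, 0, 0, 0], [6, 0, 0.8, 0, 0, 0, 0], [6, 0, 0, 0, 0, 0, 0]])

```text
time: 11.52
tcp_pos: [0.5131, -0.0942, 0.3014]
eef_rot: [-1.577, 0.001, -1.56]
contact_force: [-0.2, 0.1, 0.2]
gripper_width: 0.697
```

Run:
```python
from h import *
np.set_printoptions(precision=4,suppress=True)
to([.514,-.095,.281],-np.pi/2-.012)
s,p,d=shot('wrist','w14')
```

```text
t 11.52 tcp [ 0.5131 -0.0942  0.3014] rpy [-1.5771  0.0012 -1.5605] F [-0.2  0.1  0.2] w 0.697
shift cm [0.09 2.04 0.1 ] turn [ 0.006  0.022 -0.001]
```

View pics/w14.png

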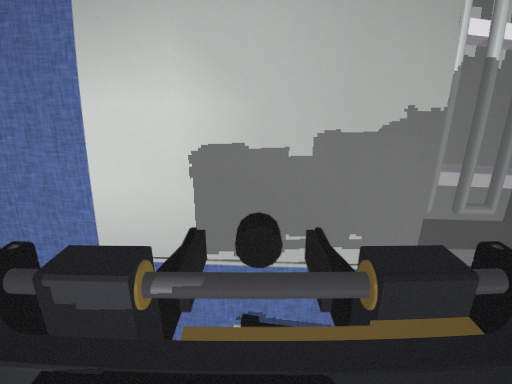

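Knob at (259,240), midway between the fingers (jaw middle 256). I descend and close.

>>> jog_arm(motion=[[6, 0.1, 0.9, 0.1, 0.006, 0.02, 0], [6, 0, 0.7, 0, 0, 0, 0], [6, 0, 0.3, 0, 0, 0, 0], [5, 0, 0, 0, 0, 0, 0]])

```text
time: 11.9
tcp_pos: [0.514, -0.0937, 0.2809]
eef_rot: [-1.571, 0.002, -1.58]
contact_force: [-1.2, -0.5, 0.8]
gripper_width: 0.661
```

Run:
```python
from h import *
np.set_printoptions(precision=4,suppress=True)
to([.514,-.095,.281],-np.pi/2-.012)
s,p,d=shot('wrist','w15')
shot('side','s15',(200,90,340,230),4)
```

```text
t 11.9 tcp [ 0.514  -0.0937  0.2809] rpy [-1.5714  0.002  -1.5802] F [-1.2 -0.5  0.8] w 0.661
shift cm [ 0.13 -0.01  0.01] turn [ 0.001  0.003 -0.002]
```

View pics/w15.png

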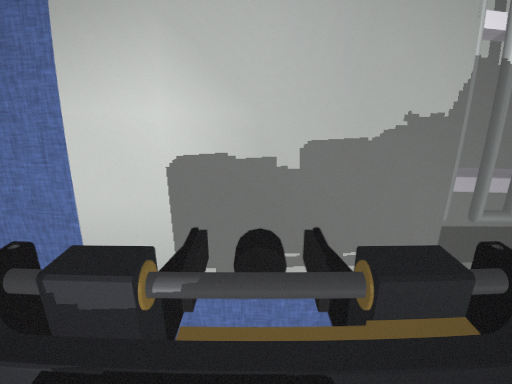

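View pics/s15.png

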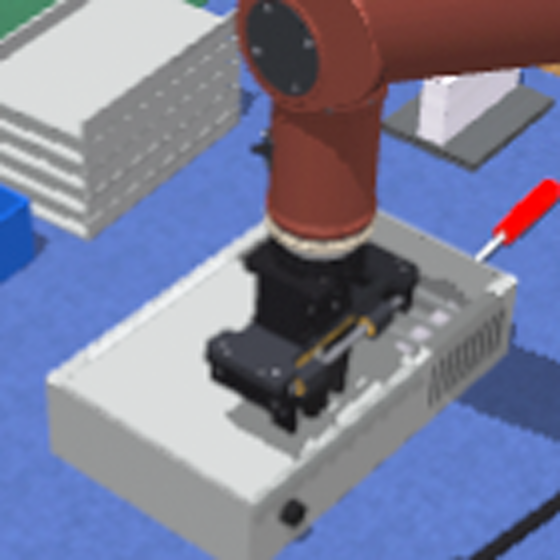

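>>> jog_arm(motion=[[4, 0.15, 0, 0, 0, 0, 0], [3.4, 0, 0, 0, 0, 0, 0], [3, 0, 0, 0, 0, 0, 0], [2.5, 0, 0, 0, 0, 0, 0], [2, 0, 0, 0, 0, 0, 0], [1.5, 0, 0, 0, 0, 0, 0], [1.5, 0, 0, 0, 0, 0, 0]], grip_force=30)

```text
time: 12.58
tcp_pos: [0.5146, -0.096, 0.2833]
eef_rot: [-1.568, 0.002, -1.58]
contact_force: [0.3, -0.6, -1.1]
gripper_width: 0.309
```

```bash
cat > arc.py <<'E'
from h import *
np.set_printoptions(precision=4,suppress=True)
# knob at closed = grasp point; hinge relative: knob is 185 mm toward -x', 25.5 above hinge
r=np.hypot(.185,.0255);a0=np.arctan2(.0255,.185)
def rel(th): return np.array([-r*np.cos(a0+th),r*np.sin(a0+th)])
if __name__=='__main__':
    th=np.radians(np.arange(0,63,3));P=np.array([rel(t) for t in th]);print(np.c_[np.degrees(th),(P-P[0])*100, np.vstack([[0,0],np.diff(P,axis=0)*100])].round(2))
E
python3 arc.py; python3 -c "
from h import *
s=manip.sense();print(s['tcp_pos'],s['eef_rot'],s['contact_force'],s['gripper_width'],s['q'])"
```

```text
[[ 0.    0.    0.    0.    0.  ]
 [ 3.    0.16  0.96  0.16  0.96]
 [ 6.    0.37  1.92  0.21  0.96]
 [ 9.    0.63  2.86  0.26  0.94]
 [12.    0.93  3.79  0.31  0.93]
 [15.    1.29  4.7   0.36  0.91]
 [18.    1.69  5.59  0.4   0.89]
 [21.    2.14  6.46  0.45  0.87]
 [24.    2.64  7.3   0.49  0.84]
 [27.    3.17  8.12  0.54  0.82]
 [30.    3.75  8.91  0.58  0.79]
 [33.    4.37  9.66  0.62  0.76]
 [36.    5.03 10.39  0.66  0.72]
 [39.    5.73 11.07  0.7   0.69]
 [42.    6.46 11.72  0.73  0.65]
 [45.    7.22 12.33  0.76  0.61]
 [48.    8.02 12.9   0.79  0.57]
 [51.    8.84 13.43  0.82  0.53]
 [54.    9.69 13.92  0.85  0.48]
 [57.   10.56 14.35  0.87  0.44]
 [60.   11.46 14.75  0.9   0.39]]
[ 0.51461863 -0.09597639  0.28326613] [-1.56792247e+00  1.50186111e-03 -1.58046161e+00] [ 0.30199207 -0.58123375 -1.10283688] 0.30913077652084486 [-0.08113676  0.17738848  0.19989452  1.92750108 -0.04277895  1.03786386
 -1.44311464]
```

Knob is gripped (26.9 mm). I lift along the arc.

>>> jog_arm(motion=[[1.5, 0, -0.5, 0.05, 0, 0, 0], [1.5, 0, -0.9, 0.15, 0, 0, 0], [1.5, 0, -0.95, 0.2, 0, 0, 0], [1.5, 0, -0.95, 0.25, 0, 0, 0], [1.5, 0, -0.9, 0.3, 0, 0, 0], [1.5, 0, 0, 0, 0, 0, 0]])

```text
time: 13.08
tcp_pos: [0.5252, -0.0962, 0.3288]
eef_rot: [-1.568, 0.001, -1.581]
contact_force: [1.8, 0.3, -5.1]
gripper_width: 0.313
```

```bash
cat > chk.py <<'E'
import sys
from arc import *
s=manip.sense();d=s['tcp_pos']-np.array([.5146,-.096,.2833])
th=np.linspace(0,1.2,1201);P=np.array([rel(t) for t in th])-rel(0)
i=np.argmin(np.hypot(P[:,0]-d[0],P[:,1]-d[2]));print('d',d,'rpy',s['eef_rot'],'F',s['contact_force'],'w',s['gripper_width'],'nearest deg',np.degrees(th[i]),'off',[d[0]-P[i,0],d[2]-P[i,1]])
E
python3 chk.py;python3 -c "
from h import *
shot('side','s16',(190,90,340,230),4);shot('wrist','w16')"
```

```text
d [ 0.0106 -0.0002  0.0455] rpy [-1.5675  0.0009 -1.5805] F [ 1.8018  0.2614 -5.0882] w 0.3125715718917814 nearest deg 14.32394487827058 off [np.float64(-0.0014491425004177494), np.float64(0.000491214162662304)]
```

View pics/s16.png

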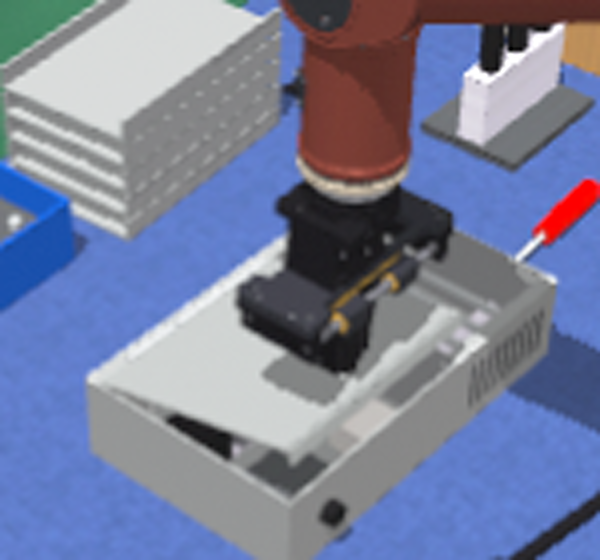

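View pics/w16.png

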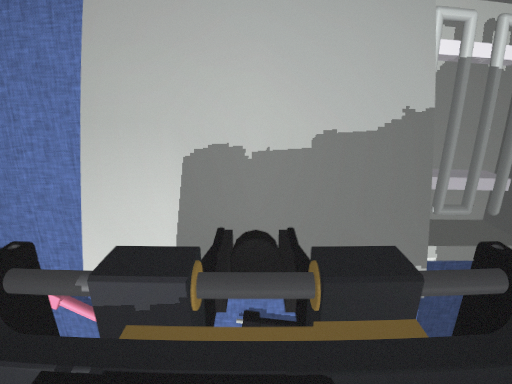

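Cover is rising with the knob in the pads, at about 14°. I continue.

>>> jog_arm(motion=[[1.5, 0, -0.9, 0.45, 0, 0, 0], [1.5, 0, -0.9, 0.45, 0, 0, 0], [1.5, 0, -0.87, 0.45, 0, 0, 0], [1.5, 0, -0.84, 0.5, 0, 0, 0], [1.5, 0, -0.82, 0.55, 0, 0, 0], [1.5, 0, -0.8, 0.6, 0, 0, 0], [1.5, 0, 0, 0, 0, 0, 0]])

```text
time: 13.77
tcp_pos: [0.5567, -0.0969, 0.3815]
eef_rot: [-1.573, 0.0, -1.581]
contact_force: [1.5, -1.1, -7.7]
gripper_width: 0.31
```

```bash
python3 chk.py
```

```text
d [ 0.0421 -0.0009  0.0982] rpy [-1.5732  0.0003 -1.5813] F [ 1.4602 -1.1398 -7.7056] w 0.3103815644329867 nearest deg 33.0596647790485 off [np.float64(-0.0017275678954559448), np.float64(0.001453101625882719)]
```

>>> jog_arm(motion=[[1.5, 0, -0.65, 0.7, 0, 0, 0], [1.5, 0, -0.67, 0.72, 0, 0, 0], [1.5, 0, -0.65, 0.75, 0, 0, 0], [1.5, 0, -0.62, 0.78, 0, 0, 0], [1.5, 0, -0.58, 0.8, 0, 0, 0], [1.5, 0, -0.54, 0.82, 0, 0, 0], [1.5, 0, 0, 0, 0, 0, 0]])

```text
time: 14.35
tcp_pos: [0.6028, -0.0983, 0.419]
eef_rot: [-1.587, 0.001, -1.583]
contact_force: [-1.4, -0.7, -5.8]
gripper_width: 0.314
```

```bash
python3 chk.py;python3 -c "
from h import *
shot('side','s17',(190,70,340,220),4);shot('wrist','w17');shot('scene','c17',(130,120,330,270),4)"
```

```text
d [ 0.0882 -0.0023  0.1357] rpy [-1.587   0.0007 -1.5832] F [-1.3571 -0.748  -5.7895] w 0.31368338794608835 nearest deg 51.16513110518252 off [np.float64(-0.0006197130904267295), np.float64(0.0010868767801657797)]
```

View pics/s17.png

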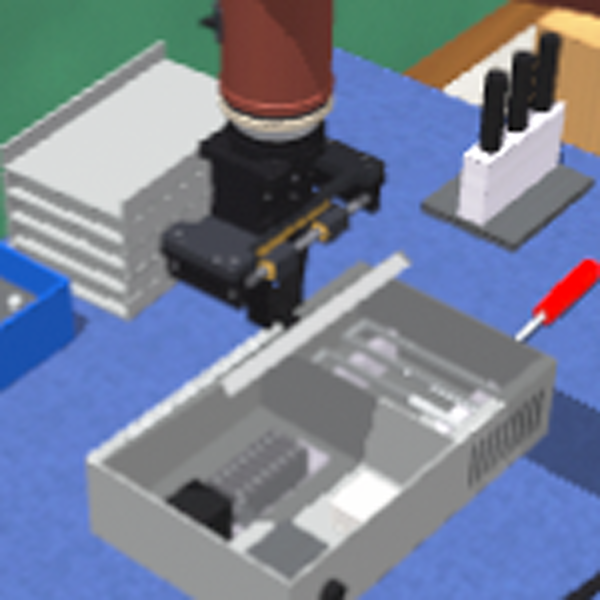

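View pics/w17.png

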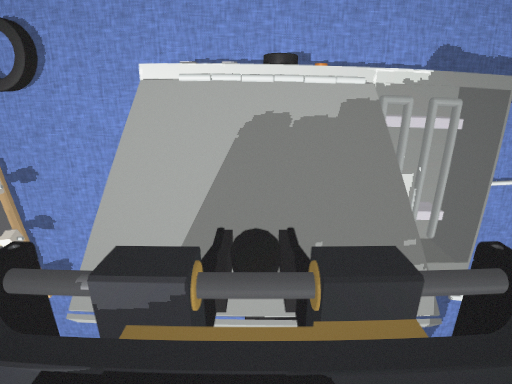

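View pics/c17.png

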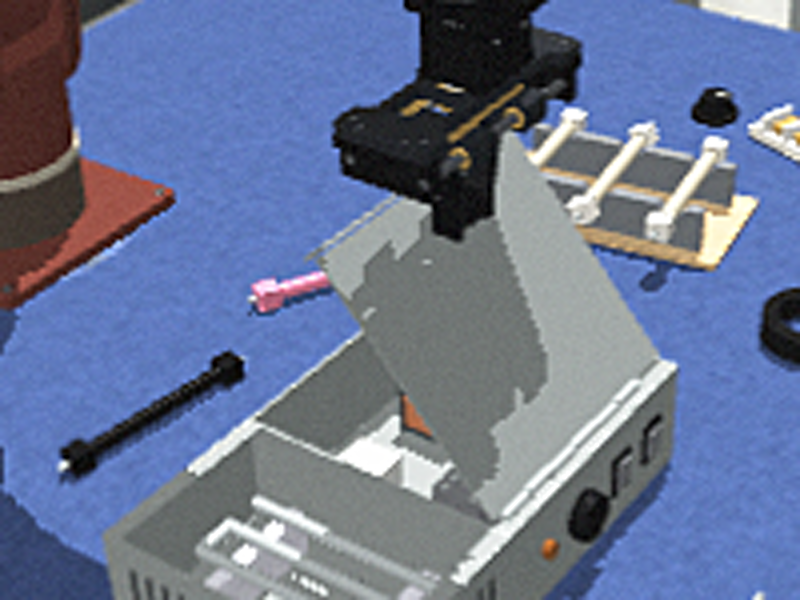

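```bash
cat > ang.py <<'E'
import sys
from h import *
def fit(Q):
    for _ in range(4):
        c=np.median(Q,0);u,sv,vt=np.linalg.svd(Q-Q.mean(0),full_matrices=False);n=vt[2];r=(Q-Q.mean(0))@n;Q=Q[abs(r)<max(.002,2.5*np.std(r))] if len(Q)>50 else Q
    n=n*np.sign(n[2]);return n,Q
s,p,d=shot('wrist',sys.argv[1])
M=pmap('wrist',d,s);Q=M[110:215,170:330].reshape(-1,3);Q=Q[d[110:215,170:330].ravel()>0]
n,Q=fit(Q);print('wrist n',n.round(3),'deg',np.degrees(np.arctan2(np.hypot(n[0],n[1]),n[2])),len(Q),'rms',np.std((Q-Q.mean(0))@n))
s2,p,d=shot('scene',sys.argv[1]+'c')
M=pmap('scene',d);G=M[:300].reshape(-1,3)
# points belonging to the cover: near the plane found
m=(abs((G-Q.mean(0))@n)<.02)&(abs(G[:,1]+.097)<.11)&(G[:,2]>.11)&(G[:,2]<.28)&(G[:,0]>.56)&(G[:,0]<.71)
n2,Q2=fit(G[m]);print('scene n',n2.round(3),'deg',np.degrees(np.arctan2(np.hypot(n2[0],n2[1]),n2[2])),len(Q2))
E
python3 ang.py w18
```

```text
wrist n [ 0.759 -0.022  0.65 ] deg 49.42431231176521 16734 rms 0.0005344303347574058
scene n [ 0.759 -0.022  0.65 ] deg 49.43952002775259 3363
```

>>> jog_arm(motion=[[1.5, 0, -0.48, 0.83, 0.004, 0, 0], [1.5, 0, -0.46, 0.85, 0.004, 0, 0], [1.5, 0, -0.42, 0.87, 0, 0, 0], [1.5, 0, -0.2, 0.4, 0, 0, 0], [1.5, 0, 0, 0, 0, 0, 0]])

```text
time: 15.02
tcp_pos: [0.6303, -0.0992, 0.4332]
eef_rot: [-1.584, 0.002, -1.584]
contact_force: [-2.7, -0.7, -2.5]
gripper_width: 0.31
```

```bash
python3 chk.py; python3 ang.py w19
```

```text
d [ 0.1157 -0.0032  0.1499] rpy [-1.5844  0.0015 -1.5842] F [-2.668  -0.7274 -2.5383] w 0.3100110551271202 nearest deg 60.618934724841104 off [np.float64(-0.0007259582244649454), np.float64(0.0016986687234633868)]
wrist n [ 0.859 -0.025  0.511] deg 59.296919023968016 16704 rms 0.0004834842776108345
scene n [ 0.858 -0.026  0.513] deg 59.16212554835631 3295
```

View pics/w19.png

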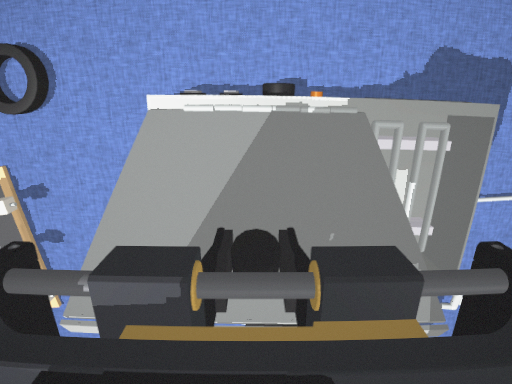

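>>> jog_arm(motion=[[1.5, 0, -0.1, 0.24, 0, 0, 0], [1.5, 0, 0, 0, 0, 0, 0], [1.5, 0, 0, 0, 0, 0, 0]])

```text
time: 15.37
tcp_pos: [0.6315, -0.0993, 0.4336]
eef_rot: [-1.586, 0.002, -1.584]
contact_force: [-2.7, -1.2, -5.0]
gripper_width: 0.312
```

```bash
python3 chk.py; python3 ang.py w20; python3 -c "
from h import *
shot('side','s20',(100,60,360,340),2)"
```

```text
d [ 0.1169 -0.0033  0.1503] rpy [-1.586   0.0019 -1.5844] F [-2.6997 -1.2211 -4.9832] w 0.31200696714382725 nearest deg 60.9627094019196 off [np.float64(-0.0006057531442630326), np.float64(0.0016710316374260459)]
wrist n [ 0.862 -0.025  0.506] deg 59.5853875213754 16652 rms 0.00048617009858831125
scene n [ 0.862 -0.025  0.507] deg 59.56860895871751 3273
```

View pics/s20.png

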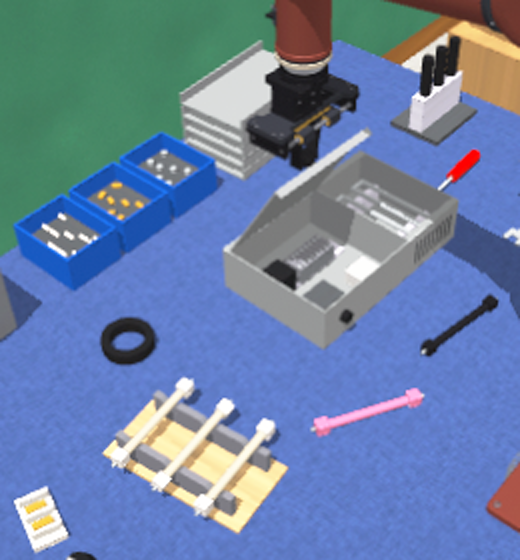

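View pics/w20c.png

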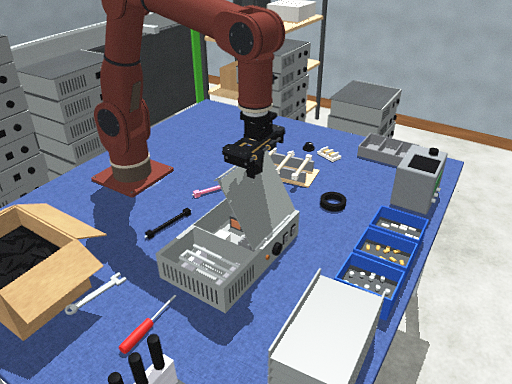

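>>> jog_arm(motion=[[1.5, 0, -0.08, 0.22, 0, 0, 0], [1.5, 0, 0, 0, 0, 0, 0], [1.5, 0, 0, 0, 0, 0, 0], [1.5, 0, 0, 0, 0, 0, 0]])

```text
time: 15.85
tcp_pos: [0.6338, -0.0994, 0.4345]
eef_rot: [-1.586, 0.002, -1.585]
contact_force: [-3.5, -0.8, -4.7]
gripper_width: 0.31
```

```bash
python3 chk.py; python3 ang.py w21; sleep 0; python3 ang.py w22
```

```text
d [ 0.1192 -0.0034  0.1512] rpy [-1.5859  0.0019 -1.5846] F [-3.5081 -0.8411 -4.7297] w 0.3103156026686902 nearest deg 61.70755453558966 off [np.float64(-0.0005552381421357888), np.float64(0.001745192969453746)]
wrist n [ 0.868 -0.025  0.495] deg 60.321466173711066 16411 rms 0.0004912775022603949
scene n [ 0.868 -0.026  0.495] deg 60.30329659345818 3251
wrist n [ 0.868 -0.025  0.495] deg 60.29752745749099 16438 rms 0.000495933560211401
scene n [ 0.868 -0.025  0.496] deg 60.29272827651189 3272
```

Stable at about 60.3°, with the knob still gripped. I hand in.

```bash
python3 -c "
from rig import manip
print(manip.hand_in())"
```

```text
the job is handed in; nothing more can be done
None
```

I laid the quartz tube in the middle notches and lifted the cover to about 60°. I handed in at about 16 s of the 70 s, with the gripper still holding the knob.

- **Tube:** I gripped it at the middle of the glass with the grip set to 9 N and lowered it until it rested in the vees before letting go. All three glass tops in the rack measured within 0.5 mm of each other, and the two outer tubes still looked in place. I never felt it touch down: the wrist force stayed within its noise of about 2 N, so I judged it seated from those heights and from the end block rolling against the vee.
- **Cover:** I gripped the knob at 30 N along the hinge direction. Plane fits from the wrist and scene cameras both read 60.3°, and a second reading agreed.
- **Disagreement:** working the angle out from the arm's path gave 61.7°. I trusted the cameras, because the arm's path also picks up a millimetre or two of knob slip in the pads.
- **Bench items:** the last side and scene pictures showed no sign that anything else had been moved.

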